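Fetch the dish from behind the tall pots

ROBOT

A 6-joint arm with a two-finger parallel gripper is mounted at the origin on the work surface. World frame = base frame: x ahead of the robot, y to its left, z up, the work surface at z = 0. Lengths are in m, angles in rad, forces in N, time in s.
With the tool pointing down it reaches from about 0.35 to 0.975 m from the base axis. Payload 4.9 kg.
Tool frame: the origin (TCP) lies on the centre line of the jaws, within the pads' length; the fingertips stand manip.tip_reach ahead of it and the grasp point (between the pads) is the TCP (manip.tip_reach is the distance from the TCP to the fingertips, in m); z points along the fingers, y is the line along which they close (so a half turn about z gives the same grasp; the last joint's range is limited). The gripper opens to 85 mm and grips with 20 to 120 N. Pads are 22 mm wide; open, the fingers measure 114 mm over their backs; the gripper's body (76 mm by 85 mm) begins 54 mm behind the grasp point. The pads swing forward as they close: fully open they stand 13 mm farther back than shut.
Start: joints at [-1.264, 0.053, 1.613, -0, 1.476, -0.119], TCP at [0.258, -0.569, 0.25] pointing down, gripper open.
Joint ranges: [-3.01, 3.01], [-1.01, 2.22], [0.06, 2.58], [-1.02, 4.17], [0.09, 2.62], [-3.14, 3.14]. Speed limits (rad/s): [2.57, 2.57, 3.14, 3.14, 3.14, 3.14].

INTERFACE

Orientations are given as a unit quaternion [w, x, y, z].
In Python, from plant import manip gives the robot as it stands. The module is installed in compiled form; this text tells all that it offers.
- The arm moves only by the tool move_arm, never from a script. Its argument "rows" is a list of rows, each a list of 7 numbers: the shift along the tool's x, y, z in cm, then the turn, a rotation vector about the tool's x, y, z in degrees, then the opening, from -1 (shut) to 1 (fully open). In form: [[tx, ty, tz, ax, ay, az, jaw], ...]. A call has 1 to 20 rows; each row shifts and turns the commanded pose from where the row before left it, along the tool's axes as they then stand; what a row does not reach is not made up. A row lasts 1/12 s, in which the tool goes at most 41.7 mm and 7.16 degrees, less where a joint would pass 70% of its speed; a pose out of reach is approached as far as the arm can. A call is refused whole if a number of a shift passes 4.17 or a number of a turn 7.16, either way. A call with a gripper value outside its range is refused whole. The fingers move at their own pace and stop on an object; the grip force is fixed at half the most. Time passes only in rows, so rows that do not move let the fingers close. It gives the time, the measured TCP pose, the force, the opening and the grip force at its end, in the units of the state.
- manip.state(): the state, without advancing time (a new reading comes with each control period).
- manip.grab_frame(name): name is "side" or "top" or "wrist"; returns a dict with "img" (400x640x3 uint8, blue, green, red), "mtx" (3x3 intrinsics, pixels), "R" (3x3) and "t" (3): a world point X has camera coordinates R X + t. Camera axes: x right, y down, z forward; pixel columns grow to the right and rows downward; lengths in m; the calibration is good to about 2 mm. A picture is of the moment at which its call begins. There is no depth.
- manip.job_done(): hands the job in; it is judged then, once.
The state is a dict: "time": time; "joint_pos": joint angles; "joint_vel": joint speeds; "joint_efforts": joint torques, N m; "tool_pos": TCP position; "tool_rot": TCP orientation; "contact_force": force on the tool from outside, world axes, zero at the start; "ft_torque": the same for the moment, N m; "gripper_width": opening from 0.0 (shut) to 1.0 (fully open); "grasp_force": force on a finger pad.
Only numpy, scipy, OpenCV 4.12 (cv2) and the standard library are available. Lean on these libraries where they do the work, as an engineer would, in place of code of your own. Each camera call takes 0.05 s, during which the arm holds its last target. There are 200 camera calls.

TASK

Take the tumbler, the square vase and the bottle vase off the dark ware board and stand them all upright on the white side board, without shifting the little dish they crowd round. Only then fetch the dish and stand it in the middle of the banding wheel; after that put each of the three pots back upright on its own spot on the ware board, exactly where it stood at the start. Tip nothing over and leave the brush jar, the steel bowl and the toy horse alone.

Things in the scene. Friction and masses are not known exactly. Their poses are not given: they have to be found in the camera images.
- tumbler: Tall straight round unglazed red-clay tumbler, open at the top: 54 mm outside diameter, 118 mm high, wall 5 mm, about 0.2 kg. Origin at the centre of its underside, z up. Loose; stands on one of the three cork-coloured spots of the ware board.
- square_vase: White straight-sided vase of square section, open at the top: 46 x 46 mm, 100 mm high, wall 6 mm, about 0.2 kg. Origin at the centre of its underside, z up, x and y square to its faces. Loose; stands on one of the three spots of the ware board.
- bottle_vase: Red-clay bottle-shaped vase: round belly 56 mm in diameter up to 62 mm, shoulder tapering to a straight round neck 28 mm in diameter from 88 mm up to the top at 132 mm (best held by the neck); about 0.25 kg. Origin at the centre of its underside, z up. Loose; stands on one of the three spots of the ware board.
- dish: Little low straight-sided round red-clay dish, open at the top: 58 mm outside diameter, 40 mm high, wall 5 mm, about 0.1 kg. Origin at the centre of its underside, z up. Loose; stands on the ware board on its far side, centre about 74 mm from that of the pot in front of it and of the pots on its left and right, no cork spot under it.
- ware_board: Fixed dark brown wooden board, 200 (x) x 250 (y) x 18 mm, its top 18 mm above the table. Origin at the centre of its underside, z up. Three flat cork-coloured round spots 66 mm in diameter (a colour only, no height) mark where pots stand, centred at (-54, 0), (8, 72) and (8, -72) mm in its x, y; the pots start within 3 mm of these, any pot on any spot; the dish stands at about (20, 0) mm.
- side_board: Fixed white board with a light wood strip along each long edge, 300 (x) x 170 (y) x 18 mm, its top 18 mm above the table. Empty at the start; the pots are set aside on it. Origin at the centre of its underside, z up. It lies to the left or to the right of the ware board.
- wheel: Potter's banding wheel: flat round aluminium disc 170 mm in diameter on a dark foot, with dark rings drawn about its centre; it does not turn. Its top is 60 mm above the table. Origin at the centre of the underside of the foot, on the axis, z up. It stands on the other side of the ware board from the side board.
- brush_jar: Bystander: blue round jar 72 mm in diameter, 95 mm high, with brushes standing up to about 205 mm. Origin at the centre of its underside. Loose; leave alone.
- steel_bowl: Bystander: shallow round steel bowl about 90 mm in diameter, 35 mm high. Origin at the centre of its underside. Loose; leave alone.
- horse: Bystander: white ceramic toy horse, 30 mm wide, about 150 mm long (y), 130 mm high. Origin on the table under its belly. Loose; leave alone.

How it is judged:
On the way, in this order (a step that is already met when the one before it is completed fails the run):
1. all three pots stand upright and still on the side board while the dish is still at its place (within 20 mm) (x of tumbler in the frame of side_board between -0.14 and 0.14 m and y of tumbler in the frame of side_board between -0.08 and 0.08 m and z of tumbler in the frame of side_board between 0.012 and 0.024 m and angle between each of tumbler, square_vase, bottle_vase's own z axis and vertical below 0.1 rad and linear speed of each of tumbler, square_vase, bottle_vase below 0.02 m/s and x of square_vase in the frame of side_board between -0.14 and 0.14 m and y of square_vase in the frame of side_board between -0.08 and 0.08 m and z of square_vase in the frame of side_board between 0.012 and 0.024 m and x of bottle_vase in the frame of side_board between -0.14 and 0.14 m and y of bottle_vase in the frame of side_board between -0.08 and 0.08 m and z of bottle_vase in the frame of side_board between 0.012 and 0.024 m and distance of dish from where it was at the start of the episode below 0.02 m), for 0.2 s.
2. the dish stands in the middle of the wheel while the three pots still stand on the side board (horizontal distance between dish and wheel below 0.015 m and z of dish in the frame of wheel between 0.054 and 0.066 m and angle between each of dish, tumbler, square_vase, bottle_vase's own z axis and vertical below 0.1 rad and linear speed of each of dish, tumbler, square_vase, bottle_vase below 0.02 m/s and x of tumbler in the frame of side_board between -0.14 and 0.14 m and y of tumbler in the frame of side_board between -0.08 and 0.08 m and z of tumbler in the frame of side_board between 0.012 and 0.024 m and x of square_vase in the frame of side_board between -0.14 and 0.14 m and y of square_vase in the frame of side_board between -0.08 and 0.08 m and z of square_vase in the frame of side_board between 0.012 and 0.024 m and x of bottle_vase in the frame of side_board between -0.14 and 0.14 m and y of bottle_vase in the frame of side_board between -0.08 and 0.08 m and z of bottle_vase in the frame of side_board between 0.012 and 0.024 m), for 0.2 s.
At the end, for the whole second after the job is handed in: The dish stands upright and still on the wheel, centred within 15 mm; the tumbler, the square vase and the bottle vase each stand upright and still on the ware board within 15 mm of where that pot stood at the start, turned any way (horizontal distance between dish and wheel below 0.015 m and z of dish in the frame of wheel between 0.054 and 0.066 m and angle between each of dish, tumbler, square_vase, bottle_vase's own z axis and vertical below 0.1 rad and linear speed of each of dish, tumbler, square_vase, bottle_vase below 0.02 m/s and distance of each of tumbler, square_vase, bottle_vase from where it was at the start of the episode below 0.015 m); the robot touches nothing.
It fails at once if a pot or the dish is tipped over (more than 0.6 rad) (angle between any of tumbler, square_vase, bottle_vase, dish's own z axis and vertical above 0.6 rad).
It fails at once if a bystander (brush jar, steel bowl, toy horse) is moved more than 20 mm (distance of any of brush_jar, steel_bowl, horse from where it was at the start of the episode above 0.02 m).
It also fails if it takes over 147 s, if anything falls off the work surface, if the arm or the gripper's body presses on something with over 40 N, if the wrist force passes 120 N, or if a joint passes its speed limit or range.

## Working session

There is one attempt and no reset: what is moved stays moved. The work goes in short steps, Python scripts to look and compute and a tool call to move; the robot and the scene stay as the last step left them, time stands still between calls to the robot, and variables do not carry over. Pictures are saved under pics/ and viewed, at most 14 in all, crops included, and the job is handed in when it is done.

Besides the shell and the picture viewer there is one more tool, called after ">>>" by a JSON object that holds its "fn" and its "kwargs". move_arm: Moves the arm, as the interface text tells. Its arguments: {"type":"object","properties":{"rows":{"type":"array","items":{"type":"array","items":{"type":"number"}}}},"required":["rows"]}

```bash
mkdir -p pics
python3 - <<'E'
from plant import manip
import cv2,numpy as np
for n in("top","side","wrist"):
    f=manip.grab_frame(n); cv2.imwrite(f"pics/{n}0.png",f["img"]); np.savez(f"{n}0.npz",**f)
    print(n,(-f["R"].T@f["t"]).round(3),f["R"].round(2).tolist(),f["mtx"][0,0])
s=manip.state(); print(s, manip.tip_reach)
E
```

```text
top [ 0.517 -0.02   1.032] [[0.02, -1.0, -0.03], [-0.99, -0.01, -0.14], [0.13, 0.03, -0.99]] 368.83809007720293
side [ 0.606 -0.73   0.649] [[1.0, -0.04, -0.02], [-0.04, -0.64, -0.77], [0.02, 0.77, -0.64]] 408.99018202456017
wrist [ 0.323 -0.54   0.373] [[0.41, -0.91, -0.0], [-0.87, -0.4, 0.28], [-0.25, -0.12, -0.96]] 310.5344068648675
{'time': 0.15, 'joint_pos': array([-1.26403499e+00,  5.32155052e-02,  1.61398017e+00, -4.78738184e-06,
        1.47602882e+00, -1.18993636e-01]), 'joint_vel': array([ 5.18507489e-05, -4.74663900e-04, -3.76848953e-03,  7.57650994e-04,
        1.52353755e-05, -1.17797404e-04]), 'joint_efforts': array([ 6.60023252e-04, -3.94241774e+01, -3.70721698e+01, -8.43144221e-05,
        4.61400370e-03, -1.65283348e-05]), 'tool_pos': array([ 0.25799198, -0.56875751,  0.24933811]), 'tool_rot': array([-8.12100939e-04,  9.77426653e-01,  2.11273455e-01, -7.88612661e-05]), 'contact_force': array([-0.2550293 ,  0.51212898, -0.37902966]), 'ft_torque': array([ 0.01464165, -0.04388407,  0.01084328]), 'grasp_force': 0.0, 'gripper_width': 1.000915555456868} 0.019
```

View pics/top0.png

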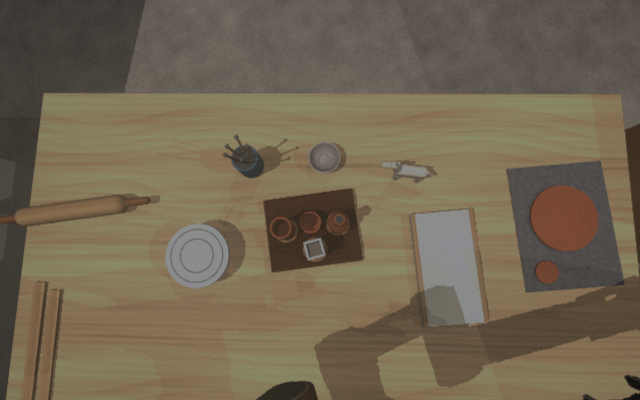

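View pics/side0.png

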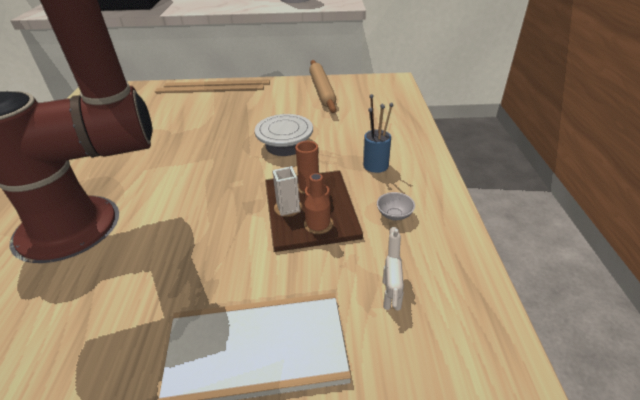

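The top view shows the tumbler at (283,230), the dish at (311,222), the bottle at (339,222) and the square vase at (315,249). The wheel is at left (197,256) and the side board at right (449,268). The bystanders are on the far side: jar (246,160), bowl (325,157) and horse (405,171).

```bash
cat > h.py <<'E'
import cv2,numpy as np
from plant import manip
def ray(f,uv,z):
    uv=np.atleast_2d(np.asarray(uv,float)); d=np.c_[uv,np.ones(len(uv))]@np.linalg.inv(f["mtx"]).T@f["R"]
    c=-f["R"].T@f["t"]; return c+d*((z-c[2])/d[:,2])[:,None]
def blobs(m,amin):
    n,l,s,c=cv2.connectedComponentsWithStats(m.astype(np.uint8)); return [(i,s[i],c[i]) for i in range(1,n) if s[i][4]>amin],l
def yaw():
    w,x,y,z=manip.state()["tool_rot"]; return np.degrees(2*np.arctan2(y,x))
E
python3 - <<'E'
from h import *
f=np.load("top0.npz"); im=f["img"].astype(int); g=im.sum(2)
def rect(m,z,lab,box):
    M=np.zeros(m.shape,np.uint8); x0,y0,x1,y1=box; M[y0:y1,x0:x1]=m[y0:y1,x0:x1]
    M=cv2.morphologyEx(M,cv2.MORPH_OPEN,np.ones((3,3)))
    c=max(cv2.findContours(M,0,2)[0],key=cv2.contourArea)[:,0]
    P=ray(f,c,z)[:,:2]; r=cv2.minAreaRect((P*1000).astype(np.float32)); print(lab,r); return P
rect(g<110,0.018,"ware",(255,180,370,280))
b=(im.max(2)-im.min(2)<40)&(g>330); rect(b,0.018,"side",(400,195,500,340))
b=(im.max(2)-im.min(2)<45)&(g>220)
for lab,box in(("wheel",(160,215,235,295)),):
    P=rect(b,0.06,lab,box); print(cv2.minEnclosingCircle((P*1000).astype(np.float32)))
for n,uv,z in(("tumbler",(283,230),.136),("dish",(311,222),.058),("bottle",(339,219),.15),("sq",(315,249),.118),("jar",(246,160),.09),("bowl",(325,157),.03),("horse",(405,171),.08)): print(n,ray(f,uv,z).round(3))
print(im[268,449],im[256,197],im[245,175],im[200,275])
E
```

```text
Traceback (most recent call last):
ValueError: max() iterable argument is empty
```

Run:
```python
from h import *
f=np.load("top0.npz"); im=f["img"].astype(int)
for u,v in((449,268),(449,300),(418,270),(197,256),(175,245),(205,230),(180,280),(275,205),(340,255),(300,262),(250,230),(400,280)): print(u,v,im[v,u])
g=im.sum(2)
def rect(m,z,lab,box):
    M=np.zeros(m.shape,np.uint8); x0,y0,x1,y1=box; M[y0:y1,x0:x1]=m[y0:y1,x0:x1]
    c=max(cv2.findContours(M,0,2)[0],key=cv2.contourArea)[:,0]
    P=ray(f,c,z)[:,:2]; r=cv2.minAreaRect((P*1000).astype(np.float32)); print(lab,r); return P
rect(g<160,0.018,"ware",(255,180,370,280))
s=im.max(2)-im.min(2)
rect((s<45)&(g>250),0.018,"side",(400,195,500,340))
P=rect((s<45)&(g>200),.06,"wheel",(160,215,235,295)); print(cv2.minEnclosingCircle((P*1000).astype(np.float32)))
for n,uv,z in(("tumbler",(283,230),.136),("dish",(311,222),.058),("bottle",(339,219),.15),("sq",(315,249),.118),("jar",(246,160),.09),("bowl",(325,157),.03),("horse",(405,171),.08)): print(n,ray(f,uv,z).round(3))
```

```text
449 268 [140 139 139]
449 300 [ 99 108 114]
418 270 [ 80 105 131]
197 256 [140 137 138]
175 245 [138 137 136]
205 230 [107 109 111]
180 280 [140 138 137]
275 205 [38 51 70]
340 255 [39 52 69]
300 262 [32 46 62]
250 230 [ 83 108 130]
400 280 [ 94 125 137]
ware ((576.3369750976562, 25.93291473388672), (195.86993408203125, 245.84548950195312), 8.743800163269043)
side ((501.297119140625, -350.5961608886719), (348.1271667480469, 270.1321105957031), 0.6016108989715576)
wheel ((509.6211853027344, 328.9088439941406), (202.29527282714844, 199.920166015625), 2.635754108428955)
((512.2960205078125, 335.56414794921875), 133.84812927246094)
tumbler [[0.567 0.092 0.136]]
dish [[0.593 0.028 0.058]]
bottle [[ 0.594 -0.044  0.15 ]]
sq [[0.522 0.014 0.118]]
jar [[0.752 0.2   0.09 ]]
bowl [[ 0.777 -0.007  0.03 ]]
horse [[ 0.728 -0.217  0.08 ]]
```

>>> {"fn": "move_arm", "kwargs": {"rows": [[0, 0, -1.2, 0, 0, -6.2, 1], [0, 0, -1.2, 0, 0, -6.2, 1], [0, 0, -1.2, 0, 0, -6.2, 1], [0, 0, -1.2, 0, 0, -6.2, 1], [0, 0, -1.2, 0, 0, -6.2, 1], [0, 0, -1.2, 0, 0, -6.2, 1], [0, 0, -1.2, 0, 0, -6.2, 1], [0, 0, -1.2, 0, 0, -6.2, 1], [0, 0, -1.2, 0, 0, -6.2, 1], [0, 0, -1.2, 0, 0, -6.2, 1], [0, 0, -1.2, 0, 0, -6.2, 1], [0, 0, -1.2, 0, 0, -6.2, 1]]}}

```text
time: 1.15
tool_pos: [0.2581, -0.569, 0.3943]
tool_rot: [-0.0, 0.649, 0.761, 0.0]
contact_force: [0.1, 0.7, 0.1]
gripper_width: 0.998
grasp_force: 0.0
```

>>> {"fn": "move_arm", "kwargs": {"rows": [[3.3, 2.3, 0, 0, 0, 0, 1], [3.3, 2.3, 0, 0, 0, 0, 1], [3.3, 2.3, 0, 0, 0, 0, 1], [3.3, 2.3, 0, 0, 0, 0, 1], [3.3, 2.3, 0, 0, 0, 0, 1], [3.3, 2.3, 0, 0, 0, 0, 1], [3.3, 2.3, 0, 0, 0, 0, 1], [3.3, 2.3, 0, 0, 0, 0, 1], [3.3, 2.3, 0, 0, 0, 0, 1], [3.3, 2.3, 0, 0, 0, 0, 1], [3.3, 2.3, 0, 0, 0, 0, 1], [3.3, 2.3, 0, 0, 0, 0, 1], [3.3, 2.3, 0, 0, 0, 0, 1], [3.3, 2.3, 0, 0, 0, 0, 1], [3.3, 2.3, 0, 0, 0, 0, 1], [3.3, 2.3, 0, 0, 0, 0, 1], [0, 0, 0, 0, 0, 0, 1], [0, 0, 0, 0, 0, 0, 1]]}}

```text
time: 2.65
tool_pos: [0.5413, 0.0108, 0.3935]
tool_rot: [-0.001, 0.649, 0.76, -0.001]
contact_force: [0.5, 0.2, -0.2]
gripper_width: 0.999
grasp_force: 0.0
```

Run:
```python
from h import *
f=manip.grab_frame("wrist"); np.savez("wrist1.npz",**f); cv2.imwrite("pics/wrist1.png",f["img"])
t=manip.grab_frame("top"); np.savez("top1.npz",**t); print(yaw(),manip.state()["tool_pos"],manip.state()["time"])
```

```text
98.80060268566348 [0.54086362 0.00865534 0.39394434] 2.75
```

View pics/wrist1.png

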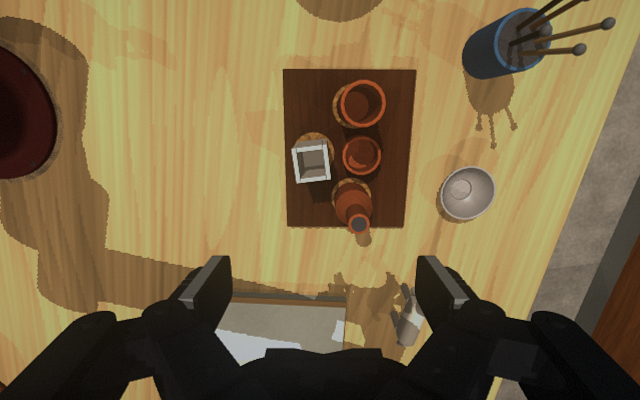

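The wrist view shows the tumbler rim at (363,103), the dish rim at (361,154), the bottle mouth at (358,223) and the vase rim at (311,161). I'll zoom in to measure them more finely.

Run:
```python
from h import *
def z(n,x0,y0,x1,y1,k):
    im=np.load(n+".npz")["img"][y0:y1,x0:x1]; im=cv2.resize(cv2.convertScaleAbs(im,alpha=1.5),None,fx=k,fy=k,interpolation=cv2.INTER_CUBIC)
    for u in range(x0-x0%10+10,x1,10): cv2.putText(im,str(u),(int((u-x0)*k)-8,10),0,.35,(255,255,255)); cv2.line(im,(int((u-x0)*k),12),(int((u-x0)*k),18),(255,255,255))
    for v in range(y0-y0%10+10,y1,10): cv2.putText(im,str(v),(0,int((v-y0)*k)+4),0,.35,(255,255,255)); cv2.line(im,(26,int((v-y0)*k)),(32,int((v-y0)*k)),(255,255,255))
    cv2.imwrite(f"pics/{n}z.png",im)
z("wrist1",270,60,425,250,3); z("top0",260,185,370,280,6)
```

```text
(no output)
```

View pics/wrist1z.png

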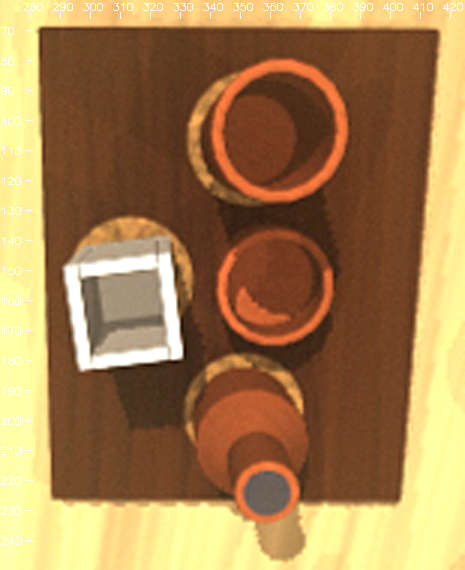

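View pics/top0z.png

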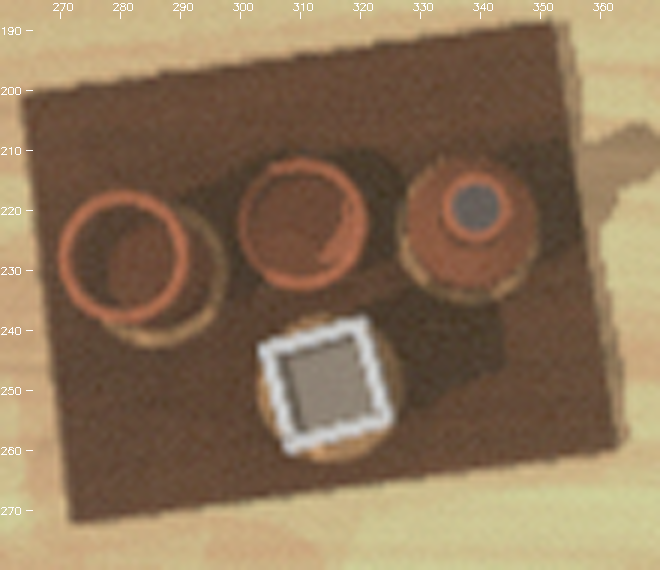

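The zooms give sub-pixel rims. In the wrist view they are tumbler (363.3,103.7), dish (361.8,155.7), bottle (359.3,223.5) and vase (311.6,163.7). In the top view they are (280.7,227.8), (310.5,222.2), (339.5,219.5) and (314.5,249.2), in the same order.

Run:
```python
from h import *
w=np.load("wrist1.npz"); t=np.load("top0.npz")
W=lambda X,Y:((X+.5)/3-.5+270,(Y+.5)/3-.5+60); T=lambda X,Y:((X+.5)/6-.5+260,(Y+.5)/6-.5+185)
for n,a,b,z in(("tum",W(280,131),T(124,257),.136),("dish",W(275.5,287),T(303,223.5),.058),("bot",W(268,490.5),T(477,207),.15),("sq",W(124.7,311),T(327,385.5),.118)):
    print(n,ray(w,a,z)[0,:2].round(4),ray(t,b,z)[0,:2].round(4))
for f,c in((w,[W(*p) for p in((64,265),(171,250),(184,358),(80,371))]),(t,[T(*p) for p in((257,345),(366,317),(396,425),(289,455))])):
    P=ray(f,c,.118)[:,:2]; print("sqrect",cv2.minAreaRect((P*1000).astype(np.float32)))
P=ray(w,[W(*p) for p in((40,28),(439,30),(400,501),(52,500))],.018)[:,:2]; print("ware",cv2.minAreaRect((P*1000).astype(np.float32)))
P=ray(t,[(411,211),(472,207),(489,321),(428,328)],.018)[:,:2]; print("side",P.round(3),P.mean(0))
im=cv2.cvtColor(t["img"],cv2.COLOR_BGR2HSV); m=((im[...,1]<40)&(im[...,2]>80)).astype(np.uint8); M=m*0; M[215:295,155:240]=m[215:295,155:240]
c=max(cv2.findContours(M,0,2)[0],key=cv2.contourArea)[:,0]
P=(ray(t,c,.06)[:,:2]*1000).astype(np.float32); print("wheel",cv2.fitEllipse(P),cv2.minEnclosingCircle(P))
```

```text
tum [0.5741 0.0994] [0.5727 0.0987]
dish [0.5948 0.0314] [0.5934 0.0302]
bot [ 0.5951 -0.0423] [ 0.5937 -0.0439]
sq [0.5245 0.0176] [0.5224 0.0161]
sqrect ((524.5178833007812, 17.327239990234375), (45.822654724121094, 46.81379699707031), 16.203275680541992)
sqrect ((522.61572265625, 16.35624122619629), (46.58514404296875, 46.25355911254883), 16.397096633911133)
ware ((576.95458984375, 26.30510711669922), (198.216064453125, 248.76364135742188), 8.725261688232422)
side [[ 0.63  -0.244]
 [ 0.643 -0.41 ]
 [ 0.343 -0.441]
 [ 0.321 -0.283]] [ 0.48417092 -0.34449977]
wheel ((501.5666809082031, 327.4111633300781), (166.84938049316406, 168.1274871826172), 15.907761573791504) ((501.28350830078125, 327.4238586425781), 85.07329559326172)
```

>>> {"fn": "move_arm", "kwargs": {"rows": [[-2, 1.5, 0, 0, 0, 0, 1], [-2, 1.5, 1, 0, 0, 0, 1], [-1.95, 1.5, 2, 0, 0, 0, 1], [0, 0, 3.3, 0, 0, 0, 1], [0, 0, 3.3, 0, 0, 0, 1], [0, 0, 3.3, 0, 0, 0, 1], [0, 0, 3.3, 0, 0, 0, 1], [0, 0, 3.3, 0, 0, 0, 1], [0, 0, 3.3, 0, 0, 0, 1], [0, 0, 2, 0, 0, 0, 1], [0, 0, 1.5, 0, 0, 0, 1], [0, 0, 0, 0, 0, 0, 1], [0, 0, 0, 0, 0, 0, 1]]}}

```text
time: 3.83
tool_pos: [0.5937, -0.0444, 0.1307]
tool_rot: [-0.001, 0.652, 0.759, -0.001]
contact_force: [-0.4, -0.3, 0.6]
gripper_width: 1.004
grasp_force: 0.0
```

Run:
```python
from h import *
f=manip.grab_frame("wrist"); s=manip.state(); print(yaw(),s["tool_pos"],s["time"],s["contact_force"])
im=manip.grab_frame("side")["img"][130:270,230:380]; a=cv2.resize(im,(640,598)); b=cv2.resize(f["img"],(640,400))
cv2.imwrite("pics/b1.png",cv2.convertScaleAbs(b,alpha=1.4))
```

```text
98.69851873733718 [ 0.59485932 -0.04425615  0.13234903] 3.8833 [-0.04447718 -0.44288569  0.2426496 ]
```

View pics/b1.png

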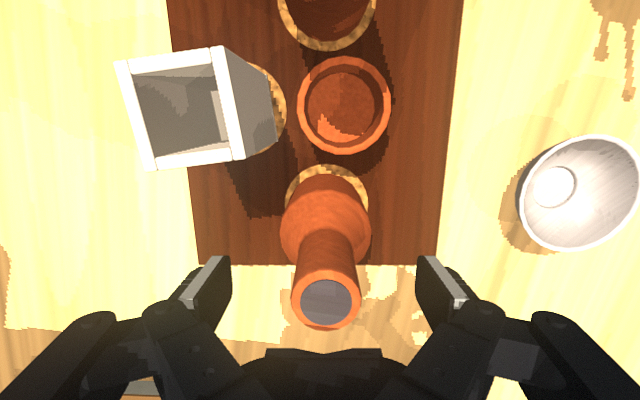

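The neck at (327,300) is centred between the pads, so I'll close.

>>> {"fn": "move_arm", "kwargs": {"rows": [[0, 0, 0, 0, 0, 0, -1], [0, 0, 0, 0, 0, 0, -1], [0, 0, 0, 0, 0, 0, -1], [0, 0, 0, 0, 0, 0, -1], [0, 0, 0, 0, 0, 0, -1], [0, 0, 0, 0, 0, 0, -1], [0, 0, 0, 0, 0, 0, -1], [0, 0, 0, 0, 0, 0, -1], [0, 0, 0, 0, 0, 0, -1], [0, 0, 0, 0, 0, 0, -1]]}}

```text
time: 4.77
tool_pos: [0.5949, -0.0431, 0.132]
tool_rot: [0.0, 0.651, 0.759, 0.0]
contact_force: [-1.9, 0.1, 5.5]
gripper_width: 0.315
grasp_force: 60.0
```

>>> {"fn": "move_arm", "kwargs": {"rows": [[0, 0, -0.5, 0, 0, 0, -1], [0, 0, -1.5, 0, 0, 0, -1], [0, 0, -3, 0, 0, 0, -1], [0, 0, -3.5, 0, 0, 0, -1], [0, 0, -3.5, 0, 0, 0, -1], [0, 0, -3, 0, 0, 0, -1], [-1.3, -0.25, -1, 0, 0, 0, -1], [-2.6, -0.5, 0, 0, 0, 0, -1], [-2.6, -0.5, 0, 0, 0, 0, -1], [-2.6, -0.5, 0, 0, 0, 0, -1], [-2.6, -0.5, 0, 0, 0, 0, -1], [-2.6, -0.5, 0, 0, 0, 0, -1], [-2.6, -0.5, 0, 0, 0, 0, -1], [-2.6, -0.5, 0, 0, 0, 0, -1], [-2.6, -0.5, 0, 0, 0, 0, -1], [-2.6, -0.5, 0, 0, 0, 0, -1], [-2.6, -0.5, 0, 0, 0, 0, -1], [-2.6, -0.5, 0, 0, 0, 0, -1], [-1.5, -0.3, 0, 0, 0, 0, -1], [0, 0, 0, 0, 0, 0, -1]]}}

```text
time: 6.43
tool_pos: [0.5813, -0.3658, 0.2884]
tool_rot: [-0.002, 0.652, 0.758, -0.001]
contact_force: [-0.3, 0.4, -3.1]
gripper_width: 0.313
grasp_force: 59.6
```

>>> {"fn": "move_arm", "kwargs": {"rows": [[0, 0, 1.5, 0, 0, 0, -1], [0, 0, 3, 0, 0, 0, -1], [0, 0, 3, 0, 0, 0, -1], [0, 0, 3, 0, 0, 0, -1], [0, 0, 2.5, 0, 0, 0, -1], [0, 0, 1.5, 0, 0, 0, -1], [0, 0, 0.8, 0, 0, 0, -1], [0, 0, 0.4, 0, 0, 0, -1], [0, 0, 0.1, 0, 0, 0, -1], [0, 0, 0, 0, 0, 0, -1], [0, 0, 0, 0, 0, 0, -1]]}}

```text
time: 7.35
tool_pos: [0.5839, -0.3633, 0.1356]
tool_rot: [0.002, 0.651, 0.759, 0.0]
contact_force: [0.1, -0.4, -2.7]
gripper_width: 0.312
grasp_force: 59.6
```

>>> {"fn": "move_arm", "kwargs": {"rows": [[0, 0, 0.1, 0, 0, 0, -1], [0, 0, 0.1, 0, 0, 0, -1], [0, 0, 0, 0, 0, 0, -1]]}}

```text
time: 7.6
tool_pos: [0.5831, -0.3629, 0.132]
tool_rot: [0.001, 0.651, 0.759, 0.0]
contact_force: [0.5, -0.1, -0.8]
gripper_width: 0.316
grasp_force: 59.9
```

>>> {"fn": "move_arm", "kwargs": {"rows": [[0, 0, 0, 0, 0, 0, 1], [0, 0, 0, 0, 0, 0, 1], [0, 0, 0, 0, 0, 0, 1], [0, 0, 0, 0, 0, 0, 1], [0, 0, 0, 0, 0, 0, 1], [0, 0, -1, 0, 0, 0, 1], [0, 0, -2.5, 0, 0, 0, 1], [0, 0, -3, 0, 0, 0, 1], [0, 0, -3, 0, 0, 0, 1], [0, 0, -2.5, 0, 0, 0, 1], [3.8, 0.5, 0, 0, 0, 0, 1], [3.8, 0.5, 0, 0, 0, 0, 1], [3.8, 0.5, 0, 0, 0, 0, 1], [3.8, 0.5, 0, 0, 0, 0, 1], [3.8, 0.5, 0, 0, 0, 0, 1], [3.8, 0.5, 0, 0, 0, 0, 1], [3.8, 0.5, 0, 0, 0, 0, 1], [3.8, 0.5, 0, 0, 0, 0, 1], [3.8, 0.5, 0, 0, 0, 0, 1], [3.8, 0.5, 0, 0, 0, 0, 1]]}}

```text
time: 9.27
tool_pos: [0.5739, 0.0224, 0.2525]
tool_rot: [0.001, 0.651, 0.759, 0.0]
contact_force: [0.1, -0.1, 0.5]
gripper_width: 0.999
grasp_force: 0.0
```

```bash
cat >> h.py <<'E'
def go(x,y,z):
    s=manip.state(); p=s["tool_pos"]; a=np.radians(yaw()); d=np.array([x,y,z])-p
    print("yaw %.1f"%np.degrees(a),"pos",p.round(4),"t %.1f"%s["time"],"F",s["contact_force"].round(1),"tool cm:",(100*np.array([np.cos(a)*d[0]+np.sin(a)*d[1],np.sin(a)*d[0]-np.cos(a)*d[1],-d[2]])).round(2))
E
python3 - <<'E'
from h import *
t=manip.grab_frame("top"); s=manip.grab_frame("side"); a=cv2.resize(t["img"][180:350,380:520],None,fx=2,fy=2); b=cv2.resize(s["img"][150:400,150:430],None,fx=2,fy=2)
o=np.zeros((500,800,3),np.uint8); o[:340,:280]=a; o[:500,240:800]=b; cv2.imwrite("pics/p1.png",o)
go(.5734,.099,.103)
E
```

```text
yaw 99.2 pos [0.5738 0.0253 0.2525] t 9.4 F [ 0.7 -0.1  0.4] tool cm: [ 7.28  1.13 14.95]
```

View pics/p1.png

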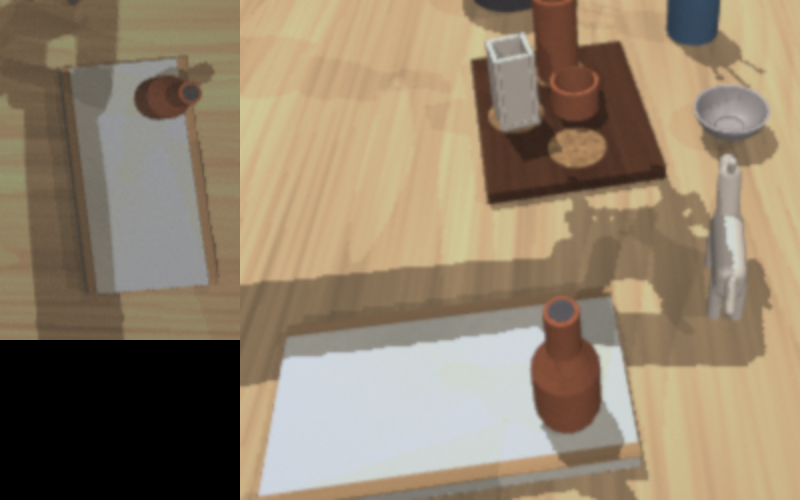

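The bottle stands upright on the side board, about 45 mm in from its edges, and the rest is untouched. Next is the tumbler.

>>> {"fn": "move_arm", "kwargs": {"rows": [[2.4, 0.38, 0, 0, 0, 0, 1], [2.4, 0.38, 0, 0, 0, 0, 1], [2.5, 0.38, 1.5, 0, 0, 0, 1], [0, 0, 3, 0, 0, 0, 1], [0, 0, 3, 0, 0, 0, 1], [0, 0, 3, 0, 0, 0, 1], [0, 0, 2.5, 0, 0, 0, 1], [0, 0, 1.5, 0, 0, 0, 1], [0, 0, 0.4, 0, 0, 0, 1], [0, 0, 0, 0, 0, 0, 1], [0, 0, 0, 0, 0, 0, 1], [0, 0, 0, 0, 0, 0, 1]]}}

```text
time: 10.37
tool_pos: [0.5758, 0.0943, 0.1046]
tool_rot: [0.001, 0.651, 0.759, 0.001]
contact_force: [1.3, 0.1, 0.4]
gripper_width: 0.996
grasp_force: 0.0
```

Run:
```python
from h import *
f=manip.grab_frame("wrist"); cv2.imwrite("pics/t1.png",cv2.convertScaleAbs(f["img"],alpha=1.4)); go(.5734,.099,.103)
```

```text
yaw 98.8 pos [0.5757 0.0943 0.1046] t 10.4 F [ 0.2 -0.3  0.4] tool cm: [ 0.5  -0.16  0.16]
```

View pics/t1.png

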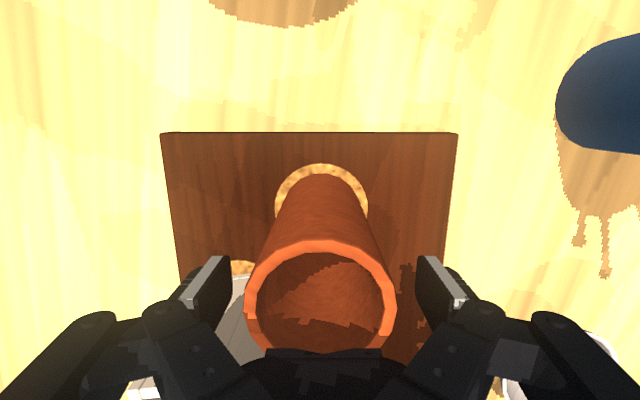

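The tumbler rim is centred at u≈320, between the jaws. The TCP is 5 mm short along tool x, so I'll correct that and close.

>>> {"fn": "move_arm", "kwargs": {"rows": [[0.4, -0.1, 0, 0, 0, 0, 1], [0, 0, 0.1, 0, 0, 0, 1], [0, 0, 0, 0, 0, 0, -1], [0, 0, 0, 0, 0, 0, -1], [0, 0, 0, 0, 0, 0, -1], [0, 0, 0, 0, 0, 0, -1], [0, 0, 0, 0, 0, 0, -1], [0, 0, 0, 0, 0, 0, -1], [0, 0, 0, 0, 0, 0, -1]]}}

```text
time: 11.17
tool_pos: [0.5732, 0.0983, 0.1019]
tool_rot: [0.0, 0.651, 0.759, 0.0]
contact_force: [1.2, 0.0, 3.7]
gripper_width: 0.622
grasp_force: 63.2
```

Run:
```python
from h import *
go(.480,-.31,.26)
```

```text
yaw 98.8 pos [0.5732 0.0983 0.1019] t 11.2 F [1.2 0.  3.7] tool cm: [-38.93 -15.45 -15.81]
```

>>> {"fn": "move_arm", "kwargs": {"rows": [[0, 0, -0.5, 0, 0, 0, -1], [0, 0, -1.5, 0, 0, 0, -1], [0, 0, -3, 0, 0, 0, -1], [0, 0, -3.5, 0, 0, 0, -1], [0, 0, -3.5, 0, 0, 0, -1], [0, 0, -3, 0, 0, 0, -1], [-1.5, -0.6, -1, 0, 0, 0, -1], [-3.2, -1.27, 0, 0, 0, 0, -1], [-3.2, -1.27, 0, 0, 0, 0, -1], [-3.2, -1.27, 0, 0, 0, 0, -1], [-3.2, -1.27, 0, 0, 0, 0, -1], [-3.2, -1.27, 0, 0, 0, 0, -1], [-3.2, -1.27, 0, 0, 0, 0, -1], [-3.2, -1.27, 0, 0, 0, 0, -1], [-3.2, -1.27, 0, 0, 0, 0, -1], [-3.2, -1.27, 0, 0, 0, 0, -1], [-3.2, -1.27, 0, 0, 0, 0, -1], [-3.2, -1.27, 0, 0, 0, 0, -1], [-2.2, -0.9, 0, 0, 0, 0, -1], [0, 0, 0, 0, 0, 0, -1]]}}

```text
time: 12.83
tool_pos: [0.4772, -0.3133, 0.2599]
tool_rot: [-0.001, 0.653, 0.758, -0.001]
contact_force: [0.2, -0.9, -2.5]
gripper_width: 0.625
grasp_force: 63.5
```

>>> {"fn": "move_arm", "kwargs": {"rows": [[0, 0, 1.5, 0, 0, 0, -1], [0, 0, 3, 0, 0, 0, -1], [0, 0, 3, 0, 0, 0, -1], [0, 0, 3, 0, 0, 0, -1], [0, 0, 2.5, 0, 0, 0, -1], [0, 0, 1.5, 0, 0, 0, -1], [0, 0, 0.8, 0, 0, 0, -1], [0, 0, 0.4, 0, 0, 0, -1], [0, 0, 0.1, 0, 0, 0, -1], [0, 0, 0.1, 0, 0, 0, -1], [0, 0, 0.05, 0, 0, 0, -1], [0, 0, 0, 0, 0, 0, -1], [0, 0, 0, 0, 0, 0, -1]]}}

```text
time: 13.92
tool_pos: [0.4798, -0.3102, 0.1029]
tool_rot: [0.001, 0.651, 0.759, 0.0]
contact_force: [0.5, 0.5, -2.0]
gripper_width: 0.626
grasp_force: 63.5
```

>>> {"fn": "move_arm", "kwargs": {"rows": [[0, 0, 0.1, 0, 0, 0, -1], [0, 0, 0.05, 0, 0, 0, -1], [0, 0, 0, 0, 0, 0, 1], [0, 0, 0, 0, 0, 0, 1], [0, 0, 0, 0, 0, 0, 1], [0, 0, 0, 0, 0, 0, 1], [0, 0, 0, 0, 0, 0, 1], [0, 0, -1, 0, 0, 0, 1], [0, 0, -2.5, 0, 0, 0, 1], [0, 0, -3, 0, 0, 0, 1], [0, 0, -3, 0, 0, 0, 1], [0, 0, -3, 0, 0, 6.9, 1], [0, 0, -2, 0, 0, 6.9, 1], [0, 0, 0, 0, 0, 6.9, 1], [0, 0, 0, 0, 0, 6.9, 1], [0, 0, 0, 0, 0, 6.9, 1], [0, 0, 0, 0, 0, 6.9, 1], [0, 0, 0, 0, 0, 6.9, 1], [0, 0, 0, 0, 0, 6.9, 1], [0, 0, 0, 0, 0, 6.9, 1]]}}

```text
time: 15.58
tool_pos: [0.4793, -0.3098, 0.2462]
tool_rot: [0.0, 0.95, 0.312, 0.0]
contact_force: [-0.2, -0.0, 0.3]
gripper_width: 1.001
grasp_force: 0.0
```

>>> {"fn": "move_arm", "kwargs": {"rows": [[0, 0, 0, 0, 0, 6.8, 1], [0, 0, 0, 0, 0, 6.8, 1], [0, 0, 0, 0, 0, 6.8, 1], [0, 0, 0, 0, 0, 0, 1], [0, 0, 0, 0, 0, 0, 1]]}}

```text
time: 16.0
tool_pos: [0.4793, -0.3098, 0.2459]
tool_rot: [0.0, 0.99, 0.143, 0.0]
contact_force: [-0.4, -0.3, 0.0]
gripper_width: 1.004
grasp_force: 0.0
```

Run:
```python
from h import *
go(.5235,.0169,.09)
```

```text
yaw 16.5 pos [ 0.4793 -0.3098  0.2459] t 16.0 F [-0.4 -0.3  0. ] tool cm: [ 13.5  -30.08  15.59]
```

>>> {"fn": "move_arm", "kwargs": {"rows": [[1.35, -3, 0, 0, 0, 0, 1], [1.35, -3, 0, 0, 0, 0, 1], [1.35, -3, 0, 0, 0, 0, 1], [1.35, -3, 0, 0, 0, 0, 1], [1.35, -3, 0, 0, 0, 0, 1], [1.35, -3, 0, 0, 0, 0, 1], [1.35, -3, 0, 0, 0, 0, 1], [1.35, -3, 0, 0, 0, 0, 1], [1.35, -3, 0, 0, 0, 0, 1], [1.35, -3, 0, 0, 0, 0, 1], [0, 0, 3, 0, 0, 0, 1], [0, 0, 3, 0, 0, 0, 1], [0, 0, 3, 0, 0, 0, 1], [0, 0, 3, 0, 0, 0, 1], [0, 0, 2, 0, 0, 0, 1], [0, 0, 1.5, 0, 0, 0, 1], [0, 0, 0, 0, 0, 0, 1], [0, 0, 0, 0, 0, 0, 1], [0, 0, 0, 0, 0, 0, 1]]}}

```text
time: 17.58
tool_pos: [0.5257, 0.0159, 0.0918]
tool_rot: [0.0, 0.99, 0.142, 0.001]
contact_force: [0.1, 0.7, 0.9]
gripper_width: 0.995
grasp_force: 0.0
```

Run:
```python
from h import *
f=manip.grab_frame("wrist"); cv2.imwrite("pics/s1.png",cv2.convertScaleAbs(f["img"],alpha=1.4)); go(.5235,.0169,.09)
```

```text
yaw 16.3 pos [0.526  0.0159 0.0923] t 17.6 F [-0.7  0.5  0.5] tool cm: [-0.21 -0.17  0.23]
```

View pics/s1.png

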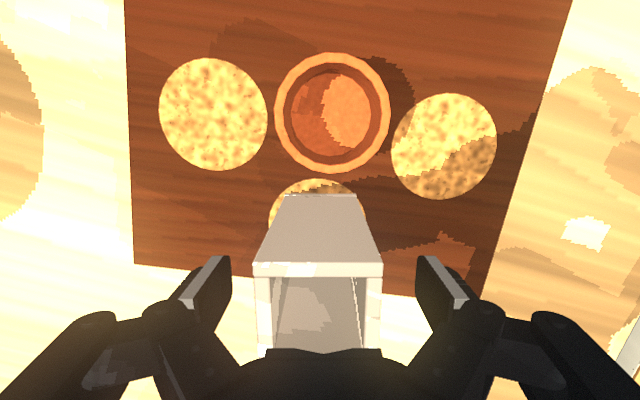

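The square vase is aligned and spans u 254–383 between the jaws. I'll make a tiny correction and close.

>>> {"fn": "move_arm", "kwargs": {"rows": [[-0.2, -0.15, 0.2, 0, 0, 0, 1], [0, 0, 0, 0, 0, 0, 1], [0, 0, 0, 0, 0, 0, -1], [0, 0, 0, 0, 0, 0, -1], [0, 0, 0, 0, 0, 0, -1], [0, 0, 0, 0, 0, 0, -1], [0, 0, 0, 0, 0, 0, -1], [0, 0, 0, 0, 0, 0, -1], [0, 0, 0, 0, 0, 0, -1], [0, 0, 0, 0, 0, 0, -1]]}}

```text
time: 18.47
tool_pos: [0.5226, 0.0169, 0.0887]
tool_rot: [-0.0, 0.99, 0.142, 0.0]
contact_force: [0.3, 1.4, 2.7]
gripper_width: 0.529
grasp_force: 61.8
```

Run:
```python
from h import *
go(.393,-.385,.24)
```

```text
yaw 16.3 pos [0.5226 0.0169 0.0887] t 18.5 F [0.3 1.4 2.7] tool cm: [-23.72  34.94 -15.13]
```

>>> {"fn": "move_arm", "kwargs": {"rows": [[0, 0, -0.5, 0, 0, 0, -1], [0, 0, -1.5, 0, 0, 0, -1], [0, 0, -3, 0, 0, 0, -1], [0, 0, -3.5, 0, 0, 0, -1], [0, 0, -3.5, 0, 0, 0, -1], [0, 0, -3, 0, 0, 0, -1], [-1, 1.5, 0, 0, 0, 0, -1], [-2.1, 3.1, 0, 0, 0, 0, -1], [-2.1, 3.1, 0, 0, 0, 0, -1], [-2.1, 3.1, 0, 0, 0, 0, -1], [-2.1, 3.1, 0, 0, 0, 0, -1], [-2.1, 3.1, 0, 0, 0, 0, -1], [-2.1, 3.1, 0, 0, 0, 0, -1], [-2.1, 3.1, 0, 0, 0, 0, -1], [-2.1, 3.1, 0, 0, 0, 0, -1], [-2.1, 3.1, 0, 0, 0, 0, -1], [-2.1, 3.1, 0, 0, 0, 0, -1], [-1.7, 2.4, 0, 0, 0, 0, -1], [0, 0, 0, 0, 0, 0, -1]]}}

```text
time: 20.05
tool_pos: [0.3901, -0.3886, 0.2371]
tool_rot: [0.0, 0.99, 0.139, -0.001]
contact_force: [-0.2, 1.2, -2.4]
gripper_width: 0.529
grasp_force: 62.8
```

>>> {"fn": "move_arm", "kwargs": {"rows": [[0, 0, 1.5, 0, 0, 0, -1], [0, 0, 3, 0, 0, 0, -1], [0, 0, 3, 0, 0, 0, -1], [0, 0, 3, 0, 0, 0, -1], [0, 0, 2, 0, 0, 0, -1], [0, 0, 1.3, 0, 0, 0, -1], [0, 0, 0.6, 0, 0, 0, -1], [0, 0, 0.3, 0, 0, 0, -1], [0, 0, 0.1, 0, 0, 0, -1], [0, 0, 0.1, 0, 0, 0, -1], [0, 0, 0, 0, 0, 0, -1], [0, 0, 0, 0, 0, 0, -1]]}}

```text
time: 21.05
tool_pos: [0.3934, -0.3853, 0.0907]
tool_rot: [0.001, 0.99, 0.142, 0.001]
contact_force: [0.7, -0.5, -2.6]
gripper_width: 0.529
grasp_force: 62.7
```

>>> {"fn": "move_arm", "kwargs": {"rows": [[0, 0, 0.1, 0, 0, 0, -1], [0, 0, 0.1, 0, 0, 0, -1], [0, 0, 0, 0, 0, 0, -1], [0, 0, 0, 0, 0, 0, 1], [0, 0, 0, 0, 0, 0, 1], [0, 0, 0, 0, 0, 0, 1], [0, 0, 0, 0, 0, 0, 1], [0, 0, 0, 0, 0, 0, 1], [0, 0, -1, 0, 0, 0, 1], [0, 0, -2.5, 0, 0, 0, 1], [0, 0, -3, 0, 0, 0, 1], [0, 0, -3, 0, 0, 0, 1], [0, 0, -3, 0, 0, 0, 1], [0, 0, -2.5, 0, 0, 0, 1]]}}

```text
time: 22.22
tool_pos: [0.3931, -0.3849, 0.2407]
tool_rot: [0.001, 0.99, 0.142, 0.001]
contact_force: [0.4, -0.3, 0.4]
gripper_width: 1.001
grasp_force: 0.0
```

>>> {"fn": "move_arm", "kwargs": {"rows": [[2.57, -2.86, 0, 0, 0, 0, 1], [2.57, -2.86, 0, 0, 0, 0, 1], [2.57, -2.86, 0, 0, 0, 0, 1], [2.57, -2.86, 0, 0, 0, 0, 1], [2.57, -2.86, 0, 0, 0, 0, 1], [2.57, -2.86, 0, 0, 0, 0, 1], [2.57, -2.86, 0, 0, 0, 0, 1], [2.57, -2.86, 0, 0, 0, 0, 1], [2.57, -2.86, 0, 0, 0, 0, 1], [2.57, -2.86, 0, 0, 0, 0, 1], [2.57, -2.86, 0, 0, 0, 0, 1], [2.57, -2.86, 0, 0, 0, 0, 1], [0, 0, 0, 0, 0, 0, 1], [0, 0, 0, 0, 0, 0, 1], [0, 0, 0, 0, 0, 0, 1]]}}

```text
time: 23.47
tool_pos: [0.5924, 0.0313, 0.2377]
tool_rot: [0.0, 0.99, 0.142, 0.0]
contact_force: [0.3, -0.9, -0.7]
gripper_width: 0.998
grasp_force: 0.0
```

Run:
```python
from h import *
t=manip.grab_frame("top"); s=manip.grab_frame("side"); w=manip.grab_frame("wrist"); np.savez("w2.npz",**w); np.savez("t2.npz",**t)
o=np.zeros((600,800,3),np.uint8); o[:300,:280]=cv2.resize(t["img"][190:340,380:520],None,fx=2,fy=2); o[:300,280:800]=cv2.resize(s["img"][210:360,150:410],None,fx=2,fy=2)
o[300:600,:480]=cv2.resize(w["img"],(480,300)); cv2.imwrite("pics/p2.png",cv2.convertScaleAbs(o,alpha=1.3))
go(.594,.0308,.043)
```

```text
yaw 16.2 pos [0.5922 0.0302 0.2376] t 23.6 F [-0.8 -0.7 -0.4] tool cm: [ 1.900e-01 -1.000e-02  1.946e+01]
```

View pics/p2.png

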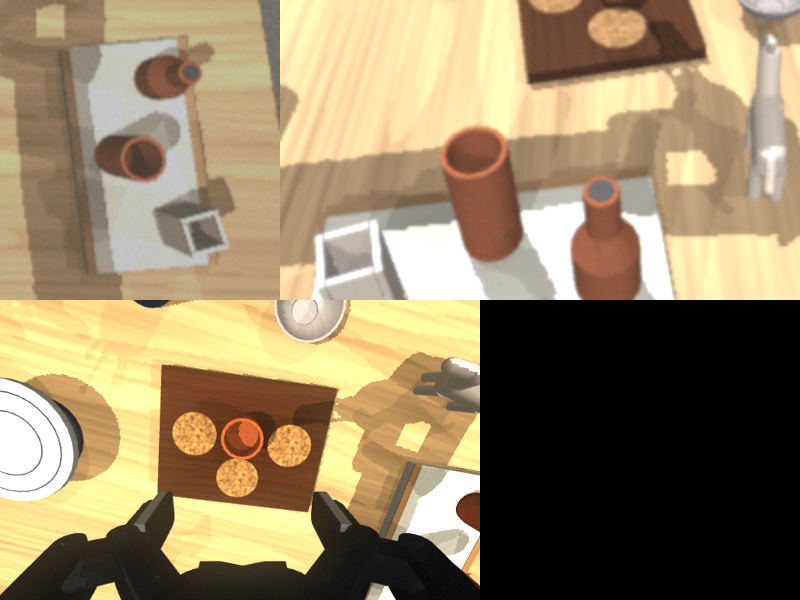

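All three pots stand upright well inside the side board, and the dish is undisturbed at (242,438) in the picture. Next I'll grip the dish.

>>> {"fn": "move_arm", "kwargs": {"rows": [[0.15, 0, 3, 0, 0, 0, 1], [0, 0, 3.5, 0, 0, 0, 1], [0, 0, 3.5, 0, 0, 0, 1], [0, 0, 3.5, 0, 0, 0, 1], [0, 0, 2.5, 0, 0, 0, 1], [0, 0, 2, 0, 0, 0, 1], [0, 0, 1, 0, 0, 0, 1], [0, 0, 0.4, 0, 0, 0, 1], [0, 0, 0, 0, 0, 0, 1], [0, 0, 0, 0, 0, 0, 1]]}}

```text
time: 24.45
tool_pos: [0.595, 0.0313, 0.0449]
tool_rot: [0.0, 0.99, 0.141, 0.001]
contact_force: [0.3, -0.9, 0.8]
gripper_width: 1.002
grasp_force: 0.0
```

>>> {"fn": "move_arm", "kwargs": {"rows": [[0, 0, 0, 0, 0, 0, -1], [0, 0, 0, 0, 0, 0, -1], [0, 0, 0, 0, 0, 0, -1], [0, 0, 0, 0, 0, 0, -1], [0, 0, 0, 0, 0, 0, -1], [0, 0, 0, 0, 0, 0, -1], [0, 0, 0, 0, 0, 0, -1], [0, 0, 0, 0, 0, 0, -1]]}}

```text
time: 25.12
tool_pos: [0.5956, 0.0318, 0.0456]
tool_rot: [0.0, 0.99, 0.142, 0.002]
contact_force: [0.1, -0.6, 6.2]
gripper_width: 0.668
grasp_force: 64.4
```

Run:
```python
from h import *
w=np.load("w2.npz"); t=np.load("t2.npz")
h=cv2.cvtColor(w["img"],cv2.COLOR_BGR2HSV); m=((h[...,0]<9)&(h[...,1]>120)&(h[...,2]>90)).astype(np.uint8); m[:,:280]=0;m[:,360:]=0;m[:150]=0;m[220:]=0
c=np.vstack(cv2.findContours(m,0,2)[0])[:,0]; P=(ray(w,cv2.convexHull(c)[:,0],.058)[:,:2]*1000).astype(np.float32); print("dish",cv2.minEnclosingCircle(P))
go(.5015,.3274,.2)
```

```text
dish ((601.1468505859375, 40.45799255371094), 19.779497146606445)
yaw 16.3 pos [0.5956 0.0318 0.0456] t 25.1 F [ 0.1 -0.6  6.2] tool cm: [ -0.73 -31.02 -15.44]
```

>>> {"fn": "move_arm", "kwargs": {"rows": [[0, 0, -0.5, 0, 0, 0, -1], [0, 0, -1.5, 0, 0, 0, -1], [0, 0, -3, 0, 0, 0, -1], [0, 0, -3, 0, 0, 0, -1], [0, 0, -3, 0, 0, 0, -1], [0, -1, -1, 0, 0, 0, -1], [-0.07, -2.9, 0, 0, 0, 0, -1], [-0.07, -2.9, 0, 0, 0, 0, -1], [-0.07, -2.9, 0, 0, 0, 0, -1], [-0.07, -2.9, 0, 0, 0, 0, -1], [-0.07, -2.9, 0, 0, 0, 0, -1], [-0.07, -2.9, 0, 0, 0, 0, -1], [-0.07, -2.9, 0, 0, 0, 0, -1], [-0.07, -2.9, 0, 0, 0, 0, -1], [-0.07, -2.9, 0, 0, 0, 0, -1], [-0.07, -2.9, 0, 0, 0, 0, -1], [0, -1, 0, 0, 0, 0, -1], [0, 0, 0, 0, 0, 0, -1], [0, 0, 0, 0, 0, 0, -1], [0, 0, 0, 0, 0, 0, -1]]}}

```text
time: 26.78
tool_pos: [0.5002, 0.3264, 0.1627]
tool_rot: [0.0, 0.99, 0.141, -0.0]
contact_force: [-0.8, 0.1, -1.7]
gripper_width: 0.666
grasp_force: 64.2
```

Run:
```python
from h import *
w=manip.grab_frame("wrist"); cv2.imwrite("pics/w3.png",w["img"])
go(.5015,.3274,.087)
```

```text
yaw 16.2 pos [0.5004 0.3262 0.1629] t 26.8 F [ 0.4  0.4 -0.4] tool cm: [ 0.13 -0.09  7.59]
```

View pics/w3.png

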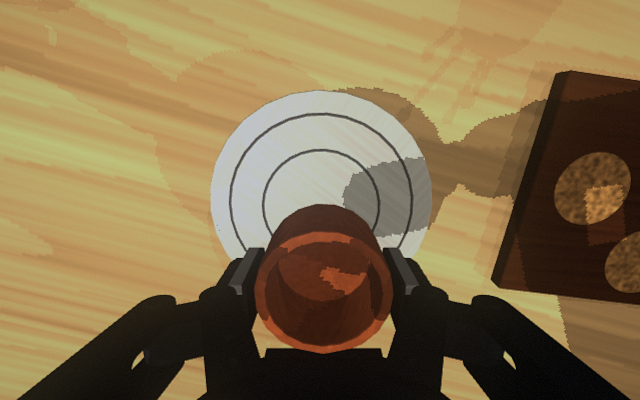

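The dish is held level, with the wheel's rings centred at about (322,205) below it. I'll lower it.

>>> {"fn": "move_arm", "kwargs": {"rows": [[0.1, -0.1, 1.5, 0, 0, 0, -1], [0, 0, 2, 0, 0, 0, -1], [0, 0, 2, 0, 0, 0, -1], [0, 0, 1, 0, 0, 0, -1], [0, 0, 0.5, 0, 0, 0, -1], [0, 0, 0.2, 0, 0, 0, -1], [0, 0, 0.1, 0, 0, 0, -1], [0, 0, 0.1, 0, 0, 0, -1], [0, 0, 0, 0, 0, 0, -1], [0, 0, 0, 0, 0, 0, -1], [0, 0, 0, 0, 0, 0, -1]]}}

```text
time: 27.75
tool_pos: [0.5013, 0.3288, 0.0901]
tool_rot: [-0.0, 0.99, 0.142, 0.001]
contact_force: [-0.3, -0.5, -1.6]
gripper_width: 0.665
grasp_force: 64.2
```

>>> {"fn": "move_arm", "kwargs": {"rows": [[0, 0, 0.1, 0, 0, 0, -1], [0, 0, 0, 0, 0, 0, -1], [0, 0, 0, 0, 0, 0, -1]]}}

```text
time: 28.0
tool_pos: [0.5009, 0.3286, 0.0883]
tool_rot: [0.0, 0.99, 0.142, -0.0]
contact_force: [-0.4, 1.1, -1.2]
gripper_width: 0.664
grasp_force: 64.2
```

>>> {"fn": "move_arm", "kwargs": {"rows": [[0, 0, 0.1, 0, 0, 0, -1], [0, 0, 0, 0, 0, 0, -1], [0, 0, 0, 0, 0, 0, 1], [0, 0, 0, 0, 0, 0, 1], [0, 0, 0, 0, 0, 0, 1], [0, 0, 0, 0, 0, 0, 1], [0, 0, 0, 0, 0, 0, 1], [0, 0, -1, 0, 0, 0, 1], [0, 0, -2.5, 0, 0, 0, 1], [0, 0, -3, 0, 0, 0, 1], [0, 0, -3, 0, 0, 0, 1], [0, 0, -3, 0, 0, 0, 1], [0, 0, -2.5, 0, 0, 0, 1], [0, 0, 0, 0, 0, 0, 1], [0, 0, 0, 0, 0, 0, 1]]}}

```text
time: 29.25
tool_pos: [0.502, 0.3292, 0.2407]
tool_rot: [-0.001, 0.99, 0.142, 0.003]
contact_force: [-0.6, 0.2, -0.6]
gripper_width: 1.004
grasp_force: 0.0
```

>>> {"fn": "move_arm", "kwargs": {"rows": [[-1.6, 3.45, 0, 0, 0, 0, 1], [-1.6, 3.45, 0, 0, 0, 0, 1], [-1.6, 3.45, 0, 0, 0, 0, 1], [-1.6, 3.45, 0, 0, 0, 0, 1], [-1.6, 3.45, 0, 0, 0, 0, 1], [-1.6, 3.45, 0, 0, 0, 0, 1], [-1.6, 3.45, 0, 0, 0, 0, 1], [-1.6, 3.45, 0, 0, 0, 0, 1], [-1.6, 3.45, 0, 0, 0, 0, 1], [-1.6, 3.45, 0, 0, 0, 0, 1], [-1.6, 3.45, 0, 0, 0, 0, 1], [-1.6, 3.45, 0, 0, 0, 0, 1], [-1.6, 3.45, 0, 0, 0, 0, 1], [-1.6, 3.45, 0, 0, 0, 0, 1], [-1.6, 3.45, 0, 0, 0, 0, 1], [-1.6, 3.45, 0, 0, 0, 0, 1], [-1.6, 3.45, 0, 0, 0, 0, 1], [-1.6, 3.45, 0, 0, 0, 0, 1], [-1.6, 3.45, 0, 0, 0, 0, 1]]}}

```text
time: 30.83
tool_pos: [0.3918, -0.387, 0.2354]
tool_rot: [-0.001, 0.99, 0.141, -0.001]
contact_force: [-0.2, -0.1, 0.2]
gripper_width: 0.996
grasp_force: 0.0
```

Run:
```python
from h import *
t=manip.grab_frame("top"); s=manip.grab_frame("side"); np.savez("t3.npz",**t)
o=np.zeros((400,800,3),np.uint8); o[:400,:400]=cv2.resize(t["img"][205:305,150:250],(400,400),interpolation=cv2.INTER_CUBIC); o[:400,400:]=cv2.resize(s["img"][80:180,240:340],(400,400)); cv2.imwrite("pics/d3.png",cv2.convertScaleAbs(o,alpha=1.3))
h=cv2.cvtColor(t["img"],cv2.COLOR_BGR2HSV); m=((h[...,1]>100)).astype(np.uint8); M=m*0; M[230:280,172:222]=m[230:280,172:222]
c=max(cv2.findContours(M,0,2)[0],key=cv2.contourArea)[:,0]; print("dish at",cv2.minEnclosingCircle((ray(t,c,.1)[:,:2]*1000).astype(np.float32)))
go(.3933,-.385,.0885)
```

```text
dish at ((501.805419921875, 325.6639404296875), 29.676246643066406)
yaw 16.0 pos [ 0.3911 -0.3894  0.2352] t 30.9 F [-0.6 -0.1 -0.6] tool cm: [ 0.34 -0.37 14.67]
```

View pics/d3.png

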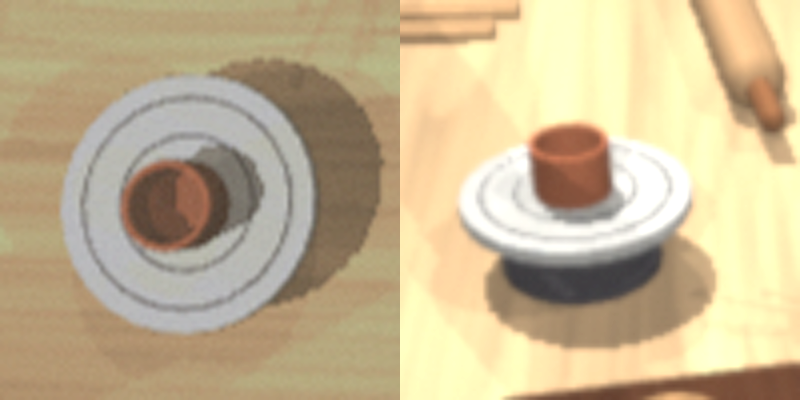

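The dish stands centred on the wheel; it measures (0.502,0.326) against the wheel's (0.5015,0.327). Now I'll return the pots, starting with the square vase.

>>> {"fn": "move_arm", "kwargs": {"rows": [[0, 0, 0, 0, 0, 0, 1], [0, 0, 3, 0, 0, 0, 1], [0, 0, 2, 0, 0, 0, 1], [0, 0, 0, 0, 0, 0, 1], [0, 0, 0, 0, 0, 0, 1]]}}

```text
time: 31.35
tool_pos: [0.3926, -0.3838, 0.1854]
tool_rot: [-0.002, 0.99, 0.142, -0.001]
contact_force: [-0.3, -0.5, -0.2]
gripper_width: 0.999
grasp_force: 0.0
```

Run:
```python
from h import *
go(.3933,-.385,.0885)
```

```text
yaw 16.4 pos [ 0.3926 -0.3838  0.1854] t 31.4 F [-0.3 -0.5 -0.2] tool cm: [0.04 0.14 9.69]
```

Next I'll descend and close.

>>> {"fn": "move_arm", "kwargs": {"rows": [[0, 0.1, 2.5, 0, 0, 0, 1], [0, 0, 3, 0, 0, 0, 1], [0, 0, 2.5, 0, 0, 0, 1], [0, 0, 1.2, 0, 0, 0, 1], [0, 0, 0.5, 0, 0, 0, 1], [0, 0, 0, 0, 0, 0, 1], [0, 0, 0, 0, 0, 0, 1], [0, 0, 0, 0, 0, 0, -1], [0, 0, 0, 0, 0, 0, -1], [0, 0, 0, 0, 0, 0, -1], [0, 0, 0, 0, 0, 0, -1], [0, 0, 0, 0, 0, 0, -1], [0, 0, 0, 0, 0, 0, -1], [0, 0, 0, 0, 0, 0, -1], [0, 0, 0, 0, 0, 0, -1]]}}

```text
time: 32.6
tool_pos: [0.3937, -0.3871, 0.0916]
tool_rot: [0.0, 0.99, 0.142, 0.0]
contact_force: [-0.9, 2.8, 6.1]
gripper_width: 0.532
grasp_force: 60.6
```

Run:
```python
from h import *
go(.5232,.0169,.24)
```

```text
yaw 16.3 pos [ 0.3937 -0.3871  0.0916] t 32.6 F [-0.9  2.8  6.1] tool cm: [ 23.76 -35.14 -14.84]
```

>>> {"fn": "move_arm", "kwargs": {"rows": [[0, 0, -0.5, 0, 0, 0, -1], [0, 0, -1.5, 0, 0, 0, -1], [0, 0, -3, 0, 0, 0, -1], [0, 0, -3.5, 0, 0, 0, -1], [0, 0, -3.5, 0, 0, 0, -1], [0, 0, -3, 0, 0, 0, -1], [1, -1.5, 0, 0, 0, 0, -1], [2.1, -3.1, 0, 0, 0, 0, -1], [2.1, -3.1, 0, 0, 0, 0, -1], [2.1, -3.1, 0, 0, 0, 0, -1], [2.1, -3.1, 0, 0, 0, 0, -1], [2.1, -3.1, 0, 0, 0, 0, -1], [2.1, -3.1, 0, 0, 0, 0, -1], [2.1, -3.1, 0, 0, 0, 0, -1], [2.1, -3.1, 0, 0, 0, 0, -1], [2.1, -3.1, 0, 0, 0, 0, -1], [2.1, -3.1, 0, 0, 0, 0, -1], [1.7, -2.5, 0, 0, 0, 0, -1], [0, 0, 0, 0, 0, 0, -1], [0, 0, 0, 0, 0, 0, -1]]}}

```text
time: 34.27
tool_pos: [0.5223, 0.017, 0.2395]
tool_rot: [0.0, 0.99, 0.143, -0.001]
contact_force: [-0.8, -0.1, -2.9]
gripper_width: 0.533
grasp_force: 62.3
```

>>> {"fn": "move_arm", "kwargs": {"rows": [[0, 0, 1.5, 0, 0, 0, -1], [0, 0, 3, 0, 0, 0, -1], [0, 0, 3, 0, 0, 0, -1], [0, 0, 3, 0, 0, 0, -1], [0, 0, 2, 0, 0, 0, -1], [0, 0, 1.2, 0, 0, 0, -1], [0, 0, 0.5, 0, 0, 0, -1], [0, 0, 0.2, 0, 0, 0, -1], [0, 0, 0, 0, 0, 0, -1], [0, 0, 0, 0, 0, 0, -1]]}}

```text
time: 35.1
tool_pos: [0.5239, 0.0152, 0.0981]
tool_rot: [0.0, 0.99, 0.142, 0.001]
contact_force: [-0.2, -0.7, -2.9]
gripper_width: 0.531
grasp_force: 62.3
```

Run:
```python
from h import *
go(.5232,.0169,.0905)
```

```text
yaw 16.3 pos [0.5239 0.0152 0.0981] t 35.1 F [-0.2 -0.7 -2.9] tool cm: [-0.02 -0.18  0.76]
```

>>> {"fn": "move_arm", "kwargs": {"rows": [[0, -0.15, 0.4, 0, 0, 0, -1], [0, 0, 0.2, 0, 0, 0, -1], [0, 0, 0.1, 0, 0, 0, -1], [0, 0, 0, 0, 0, 0, -1], [0, 0, 0, 0, 0, 0, -1]]}}

```text
time: 35.52
tool_pos: [0.5234, 0.0172, 0.0917]
tool_rot: [0.0, 0.99, 0.142, 0.001]
contact_force: [-2.7, 0.5, 5.7]
gripper_width: 0.534
grasp_force: 62.8
```

>>> {"fn": "move_arm", "kwargs": {"rows": [[0, 0, 0, 0, 0, 0, 1], [0, 0, 0, 0, 0, 0, 1], [0, 0, 0, 0, 0, 0, 1], [0, 0, 0, 0, 0, 0, 1], [0, 0, 0, 0, 0, 0, 1], [0, 0, -1, 0, 0, 0, 1], [0, 0, -2.5, 0, 0, 0, 1], [0, 0, -3, 0, 0, 0, 1], [0, 0, -3, 0, 0, 0, 1], [0, 0, -3, 0, 0, -6.9, 1], [0, 0, -2.5, 0, 0, -6.9, 1], [0, 0, 0, 0, 0, -6.9, 1], [0, 0, 0, 0, 0, -6.9, 1], [0, 0, 0, 0, 0, -6.9, 1], [0, 0, 0, 0, 0, -6.9, 1], [0, 0, 0, 0, 0, -6.9, 1], [0, 0, 0, 0, 0, -6.9, 1], [0, 0, 0, 0, 0, -6.9, 1], [0, 0, 0, 0, 0, -6.9, 1], [0, 0, 0, 0, 0, -6.8, 1]]}}

```text
time: 37.18
tool_pos: [0.5222, 0.0171, 0.2401]
tool_rot: [0.0, 0.692, 0.722, 0.0]
contact_force: [0.0, 0.0, 0.5]
gripper_width: 1.003
grasp_force: 0.0
```

>>> {"fn": "move_arm", "kwargs": {"rows": [[0, 0, 0, 0, 0, -6.7, 1], [0, 0, 0, 0, 0, 0, 1], [0, 0, 0, 0, 0, 0, 1]]}}

```text
time: 37.43
tool_pos: [0.5222, 0.017, 0.2399]
tool_rot: [0.0, 0.652, 0.758, 0.0]
contact_force: [-0.1, -0.4, -0.5]
gripper_width: 1.0
grasp_force: 0.0
```

Run:
```python
from h import *
go(.4798,-.3102,.102)
```

```text
yaw 98.6 pos [0.5222 0.017  0.2399] t 37.4 F [-0.1 -0.4 -0.5] tool cm: [-31.72  -9.1   13.79]
```

>>> {"fn": "move_arm", "kwargs": {"rows": [[-3.5, -1, 0, 0, 0, 0, 1], [-3.5, -1, 0, 0, 0, 0, 1], [-3.5, -1, 0, 0, 0, 0, 1], [-3.5, -1, 0, 0, 0, 0, 1], [-3.5, -1, 0, 0, 0, 0, 1], [-3.5, -1, 0, 0, 0, 0, 1], [-3.5, -1, 0, 0, 0, 0, 1], [-3.5, -1, 0, 0, 0, 0, 1], [-3.5, -1, 0, 0, 0, 0, 1], [-0.2, -0.1, 2, 0, 0, 0, 1], [0, 0, 3, 0, 0, 0, 1], [0, 0, 0, 0, 0, 0, 1], [0, 0, 0, 0, 0, 0, 1], [0, 0, 0, 0, 0, 0, 1]]}}

```text
time: 38.6
tool_pos: [0.4812, -0.3101, 0.1905]
tool_rot: [0.0, 0.651, 0.759, -0.0]
contact_force: [0.1, -0.3, -0.3]
gripper_width: 1.001
grasp_force: 0.0
```

Run:
```python
from h import *
go(.4798,-.3102,.102)
```

```text
yaw 98.8 pos [ 0.4812 -0.3101  0.1905] t 38.6 F [ 0.1 -0.3 -0.3] tool cm: [ 0.01 -0.14  8.85]
```

>>> {"fn": "move_arm", "kwargs": {"rows": [[0, -0.1, 2.5, 0, 0, 0, 1], [0, 0, 3, 0, 0, 0, 1], [0, 0, 2, 0, 0, 0, 1], [0, 0, 1, 0, 0, 0, 1], [0, 0, 0.3, 0, 0, 0, 1], [0, 0, 0, 0, 0, 0, 1], [0, 0, 0, 0, 0, 0, 1], [0, 0, 0, 0, 0, 0, -1], [0, 0, 0, 0, 0, 0, -1], [0, 0, 0, 0, 0, 0, -1], [0, 0, 0, 0, 0, 0, -1], [0, 0, 0, 0, 0, 0, -1], [0, 0, 0, 0, 0, 0, -1], [0, 0, 0, 0, 0, 0, -1]]}}

```text
time: 39.77
tool_pos: [0.4808, -0.3111, 0.1032]
tool_rot: [0.002, 0.651, 0.759, 0.0]
contact_force: [0.3, 0.6, 5.8]
gripper_width: 0.628
grasp_force: 63.3
```

Run:
```python
from h import *
go(.5734,.0987,.26)
```

```text
yaw 98.8 pos [ 0.4808 -0.3111  0.1032] t 39.8 F [0.3 0.6 5.8] tool cm: [ 39.08  15.41 -15.68]
```

>>> {"fn": "move_arm", "kwargs": {"rows": [[0, 0, -0.5, 0, 0, 0, -1], [0, 0, -1.5, 0, 0, 0, -1], [0, 0, -3, 0, 0, 0, -1], [0, 0, -3.5, 0, 0, 0, -1], [0, 0, -3.5, 0, 0, 0, -1], [0, 0, -3, 0, 0, 0, -1], [1.5, 0.6, -1, 0, 0, 0, -1], [3.2, 1.27, 0, 0, 0, 0, -1], [3.2, 1.27, 0, 0, 0, 0, -1], [3.2, 1.27, 0, 0, 0, 0, -1], [3.2, 1.27, 0, 0, 0, 0, -1], [3.2, 1.27, 0, 0, 0, 0, -1], [3.2, 1.27, 0, 0, 0, 0, -1], [3.2, 1.27, 0, 0, 0, 0, -1], [3.2, 1.27, 0, 0, 0, 0, -1], [3.2, 1.27, 0, 0, 0, 0, -1], [3.2, 1.27, 0, 0, 0, 0, -1], [3.2, 1.27, 0, 0, 0, 0, -1], [2.4, 0.8, 0, 0, 0, 0, -1], [0, 0, 0, 0, 0, 0, -1]]}}

```text
time: 41.43
tool_pos: [0.5713, 0.1037, 0.2601]
tool_rot: [-0.001, 0.649, 0.761, -0.0]
contact_force: [-0.4, 0.5, -2.0]
gripper_width: 0.628
grasp_force: 63.6
```

>>> {"fn": "move_arm", "kwargs": {"rows": [[0, 0, 1.5, 0, 0, 0, -1], [0, 0, 3, 0, 0, 0, -1], [0, 0, 3, 0, 0, 0, -1], [0, 0, 3, 0, 0, 0, -1], [0, 0, 2.5, 0, 0, 0, -1], [0, 0, 1.2, 0, 0, 0, -1], [0, 0, 0.6, 0, 0, 0, -1], [0, 0, 0.3, 0, 0, 0, -1], [0, 0, 0, 0, 0, 0, -1], [0, 0, 0, 0, 0, 0, -1]]}}

```text
time: 42.27
tool_pos: [0.5731, 0.0996, 0.1122]
tool_rot: [0.001, 0.651, 0.759, 0.001]
contact_force: [0.2, 0.1, -1.3]
gripper_width: 0.624
grasp_force: 63.6
```

Run:
```python
from h import *
go(.5734,.0987,.102)
```

```text
yaw 98.8 pos [0.5731 0.0996 0.1122] t 42.3 F [ 0.2  0.1 -1.3] tool cm: [-0.09  0.02  1.02]
```

>>> {"fn": "move_arm", "kwargs": {"rows": [[0, 0, 0.4, 0, 0, 0, -1], [0, 0, 0.2, 0, 0, 0, -1], [0, 0, 0.1, 0, 0, 0, -1], [0, 0, 0.1, 0, 0, 0, -1], [0, 0, 0, 0, 0, 0, -1], [0, 0, 0, 0, 0, 0, -1]]}}

```text
time: 42.77
tool_pos: [0.5721, 0.0997, 0.1032]
tool_rot: [0.0, 0.651, 0.759, 0.0]
contact_force: [-1.1, -0.5, 4.8]
gripper_width: 0.627
grasp_force: 63.9
```

>>> {"fn": "move_arm", "kwargs": {"rows": [[0, 0, 0, 0, 0, 0, 1], [0, 0, 0, 0, 0, 0, 1], [0, 0, 0, 0, 0, 0, 1], [0, 0, 0, 0, 0, 0, 1], [0, 0, 0, 0, 0, 0, 1], [0, 0, -1, 0, 0, 0, 1], [0, 0, -2.5, 0, 0, 0, 1], [0, 0, -3.5, 0, 0, 0, 1], [0, 0, -4, 0, 0, 0, 1], [0, 0, -3, 0, 0, 0, 1]]}}

```text
time: 43.6
tool_pos: [0.5724, 0.0997, 0.2464]
tool_rot: [0.001, 0.651, 0.759, 0.001]
contact_force: [0.5, 0.5, -0.2]
gripper_width: 1.001
grasp_force: 0.0
```

>>> {"fn": "move_arm", "kwargs": {"rows": [[-3.8, -0.5, 0, 0, 0, 0, 1], [-3.8, -0.5, 0, 0, 0, 0, 1], [-3.8, -0.5, 0, 0, 0, 0, 1], [-3.8, -0.5, 0, 0, 0, 0, 1], [-3.8, -0.5, 0, 0, 0, 0, 1], [-3.8, -0.5, 0, 0, 0, 0, 1], [-3.8, -0.5, 0, 0, 0, 0, 1], [-3.8, -0.5, 0, 0, 0, 0, 1], [-3.8, -0.5, 0, 0, 0, 0, 1], [-3.8, -0.5, 0, 0, 0, 0, 1], [-3.8, -0.5, 0, 0, 0, 0, 1], [-3.8, -0.5, 0, 0, 0, 0, 1], [0, 0, 3, 0, 0, 0, 1], [0, 0, 2, 0, 0, 0, 1], [0, 0, 0, 0, 0, 0, 1], [0, 0, 0, 0, 0, 0, 1], [0, 0, 0, 0, 0, 0, 1]]}}

```text
time: 45.02
tool_pos: [0.5829, -0.3602, 0.1941]
tool_rot: [0.001, 0.651, 0.759, 0.0]
contact_force: [-0.0, -0.2, 1.0]
gripper_width: 0.996
grasp_force: 0.0
```

Run:
```python
from h import *
go(.5835,-.363,.132)
```

```text
yaw 98.8 pos [ 0.5829 -0.3602  0.1941] t 45.0 F [-0.  -0.2  1. ] tool cm: [-0.28  0.02  6.21]
```

>>> {"fn": "move_arm", "kwargs": {"rows": [[-0.2, 0, 2, 0, 0, 0, 1], [0, 0, 2.5, 0, 0, 0, 1], [0, 0, 1.2, 0, 0, 0, 1], [0, 0, 0.5, 0, 0, 0, 1], [0, 0, 0, 0, 0, 0, 1], [0, 0, 0, 0, 0, 0, 1], [0, 0, 0, 0, 0, 0, -1], [0, 0, 0, 0, 0, 0, -1], [0, 0, 0, 0, 0, 0, -1], [0, 0, 0, 0, 0, 0, -1], [0, 0, 0, 0, 0, 0, -1], [0, 0, 0, 0, 0, 0, -1], [0, 0, 0, 0, 0, 0, -1], [0, 0, 0, 0, 0, 0, -1], [0, 0, 0, 0, 0, 0, -1], [0, 0, 0, 0, 0, 0, -1]]}}

```text
time: 46.35
tool_pos: [0.5829, -0.3625, 0.131]
tool_rot: [0.001, 0.651, 0.759, -0.0]
contact_force: [-0.7, -0.2, 4.8]
gripper_width: 0.314
grasp_force: 59.7
```

Run:
```python
from h import *
go(.5946,-.0431,.29)
```

```text
yaw 98.8 pos [ 0.5829 -0.3625  0.131 ] t 46.4 F [-0.7 -0.2  4.8] tool cm: [ 31.38   6.04 -15.9 ]
```

>>> {"fn": "move_arm", "kwargs": {"rows": [[0, 0, -0.5, 0, 0, 0, -1], [0, 0, -1.5, 0, 0, 0, -1], [0, 0, -3, 0, 0, 0, -1], [0, 0, -3.5, 0, 0, 0, -1], [0, 0, -3.5, 0, 0, 0, -1], [0, 0, -3, 0, 0, 0, -1], [1.3, 0.25, -1, 0, 0, 0, -1], [2.6, 0.5, 0, 0, 0, 0, -1], [2.6, 0.5, 0, 0, 0, 0, -1], [2.6, 0.5, 0, 0, 0, 0, -1], [2.6, 0.5, 0, 0, 0, 0, -1], [2.6, 0.5, 0, 0, 0, 0, -1], [2.6, 0.5, 0, 0, 0, 0, -1], [2.6, 0.5, 0, 0, 0, 0, -1], [2.6, 0.5, 0, 0, 0, 0, -1], [2.6, 0.5, 0, 0, 0, 0, -1], [2.6, 0.5, 0, 0, 0, 0, -1], [2.6, 0.5, 0, 0, 0, 0, -1], [1.5, 0.3, 0, 0, 0, 0, -1], [0, 0, 0, 0, 0, 0, -1]]}}

```text
time: 48.02
tool_pos: [0.5932, -0.0385, 0.2886]
tool_rot: [-0.002, 0.649, 0.761, 0.0]
contact_force: [0.5, 0.3, -1.8]
gripper_width: 0.317
grasp_force: 59.5
```

>>> {"fn": "move_arm", "kwargs": {"rows": [[0, 0, 1.5, 0, 0, 0, -1], [0, 0, 3, 0, 0, 0, -1], [0, 0, 3, 0, 0, 0, -1], [0, 0, 3, 0, 0, 0, -1], [0, 0, 2.5, 0, 0, 0, -1], [0, 0, 1.2, 0, 0, 0, -1], [0, 0, 0.6, 0, 0, 0, -1], [0, 0, 0.3, 0, 0, 0, -1], [0, 0, 0, 0, 0, 0, -1], [0, 0, 0, 0, 0, 0, -1]]}}

```text
time: 48.85
tool_pos: [0.5955, -0.043, 0.1411]
tool_rot: [0.001, 0.651, 0.759, 0.001]
contact_force: [0.1, -0.2, -3.3]
gripper_width: 0.314
grasp_force: 59.6
```

Run:
```python
from h import *
go(.5946,-.0431,.131)
```

```text
yaw 98.8 pos [ 0.5955 -0.043   0.1411] t 48.9 F [ 0.1 -0.2 -3.3] tool cm: [ 0.   -0.09  1.01]
```

>>> {"fn": "move_arm", "kwargs": {"rows": [[0, -0.1, 0.4, 0, 0, 0, -1], [0, 0, 0.2, 0, 0, 0, -1], [0, 0, 0.1, 0, 0, 0, -1], [0, 0, 0.1, 0, 0, 0, -1], [0, 0, 0, 0, 0, 0, -1], [0, 0, 0, 0, 0, 0, -1]]}}

```text
time: 49.35
tool_pos: [0.5934, -0.0427, 0.1313]
tool_rot: [-0.0, 0.651, 0.759, 0.0]
contact_force: [-0.2, 0.1, -3.1]
gripper_width: 0.314
grasp_force: 59.7
```

Lower it slightly more, then open, lift and back away.

>>> {"fn": "move_arm", "kwargs": {"rows": [[0, 0, 0.1, 0, 0, 0, -1], [0, 0, 0.1, 0, 0, 0, -1], [0, 0, 0, 0, 0, 0, -1]]}}

```text
time: 49.6
tool_pos: [0.5938, -0.0429, 0.131]
tool_rot: [0.0, 0.651, 0.759, 0.0]
contact_force: [-3.6, 0.3, 4.6]
gripper_width: 0.318
grasp_force: 60.6
```

>>> {"fn": "move_arm", "kwargs": {"rows": [[0, 0, 0, 0, 0, 0, 1], [0, 0, 0, 0, 0, 0, 1], [0, 0, 0, 0, 0, 0, 1], [0, 0, 0, 0, 0, 0, 1], [0, 0, 0, 0, 0, 0, 1], [0, 0, -1, 0, 0, 0, 1], [0, 0, -2.5, 0, 0, 0, 1], [0, 0, -3, 0, 0, 0, 1], [0, 0, -3, 0, 0, 0, 1], [0, 0, -3, 0, 0, 0, 1], [-3, -1, -3, 0, 0, 0, 1], [-3, -1, 0, 0, 0, 0, 1], [-3, -1, 0, 0, 0, 0, 1], [-3, -1, 0, 0, 0, 0, 1], [-3, -1, 0, 0, 0, 0, 1], [-3, -1, 0, 0, 0, 0, 1], [-3, -1, 0, 0, 0, 0, 1], [-3, -1, 0, 0, 0, 0, 1], [0, 0, 0, 0, 0, 0, 1], [0, 0, 0, 0, 0, 0, 1]]}}

```text
time: 51.27
tool_pos: [0.5508, -0.2922, 0.2835]
tool_rot: [0.0, 0.652, 0.758, 0.0]
contact_force: [-1.0, 0.7, 0.5]
gripper_width: 1.0
grasp_force: 0.0
```

Run:
```python
from h import *
t=manip.grab_frame("top"); s=manip.grab_frame("side")
a=cv2.resize(np.load("top0.npz")["img"][185:280,260:370],None,fx=3.5,fy=3.5,interpolation=2); b=cv2.resize(t["img"][185:280,260:370],None,fx=3.5,fy=3.5,interpolation=2)
o=np.zeros((600,770,3),np.uint8); o[:a.shape[0],:385]=a; o[:a.shape[0],385:]=b; o[332:600,:670]=cv2.resize(s["img"][100:234,140:475],(670,268))
cv2.imwrite("pics/end.png",cv2.convertScaleAbs(o,alpha=1.3)); go(0,0,0)
```

```text
yaw 98.8 pos [ 0.5514 -0.2903  0.2834] t 51.4 F [-0.   0.1 -0.1] tool cm: [ 37.13 -50.04  28.34]
```

View pics/end.png

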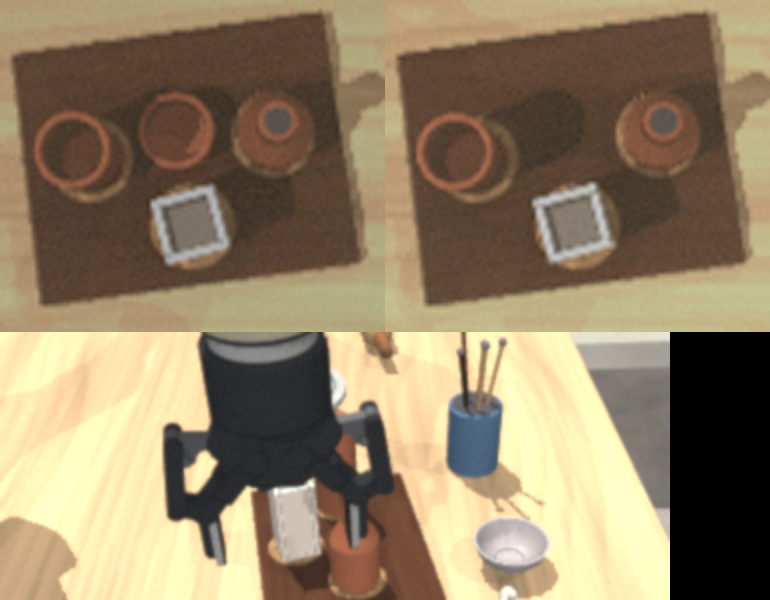

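The before and after top views match to within 1 px (about 2 mm) for all three pots. All of them are upright and the gripper is clear, so I'll hand in.

```bash
python3 -c "
from plant import manip
print(manip.job_done())"
```

```text
the job is handed in; nothing more can be done
None
```

I handed the job in at about 51 s: the dish stands in the middle of the wheel, and all three pots are back upright within about 3 mm of where they started. The hand-in gave no verdict.

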